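# Kit the seasoning tray to its drawn layout

### The job

The bamboo tray carries two cards with outlines drawn on them at full size. Set out the tray to match: take the pepper mill that stands beside the two measuring cups and stand it upright in the middle of the round outline, and lay the measuring cup that fits the other outline (the smaller of the two) right way up on it, pan on the drawn pan and handle along the drawn handle.

Things in the scene. Friction and masses are not known exactly. Their poses are not given: they have to be found in the camera images.
- pepper_mill: Turned wooden pepper mill, loose, upright on the open worktop beside the two measuring cups: 148 mm high, about 0.2 kg, 50 mm across at the foot; the rounded head is about 45 mm across between 90 and 137 mm up and does not turn. Grip it from above across the head, about 110 mm up. Origin at the centre of its foot, z up.
- small_cup: The smaller of two steel measuring cups (the other is 79x160x37 mm), loose, 55x136x27 mm, 66 g. Origin at underside level, mid-length. y runs along the handle to the pan: pan 55 mm across, centre at y=+40 mm; flat handle 18 mm wide, 5 mm thick, underside 20 mm up, free end y=-68 mm, meets the pan at y=+13 mm. z up. Pinch the handle across x near y=-12 mm.
- cup_pan (a point): Point at the centre of the small cup's pan, on its underside (the small cup's y = +40 mm); axes as the small cup's.
- mill_card: Fixed white card, 86x158x2 mm, at one end (which varies) of the fixed bamboo tray (97x335x22 mm, two cards end to end). A dark circle 56 mm across is drawn in its middle. Origin at the centre of the card's underside, under the circle's centre; card top 2 mm higher, 24 mm above the worktop. y along card and tray, z up.
- cup_card: Fixed white card of the same size on the same tray, with the small cup's outline: a 60 mm circle for the pan centred at y=+40 mm and a 21 mm wide strip for the handle to y=-71 mm. Origin at the centre of the card's underside, top 2 mm higher; y along the card from handle to pan, z up. With the cup in place, its x and y axes and middle match the card's.
Mind the look-alikes: they are no part of the job. Leave any blue look-alike of the small_cup alone.

How it is judged (in metres and radians):
At the end, for the whole second after the job is handed in: The pepper mill stands upright (within 0.1 rad) on its card, its axis within 15 mm of the centre of the round outline. The small cup lies level, right way up, on its card, its middle within 15 mm of the outline's, its handle within 0.2 rad of the drawn handle and on the same side. Both are at rest (horizontal distance between pepper_mill and mill_card below 0.015 m and angle between each of pepper_mill, small_cup's own z axis and vertical below 0.1 rad and z of pepper_mill in the frame of mill_card below 0.008 m and horizontal distance between small_cup and cup_card below 0.015 m and angle between the y axis of small_cup and the y axis of cup_card, either way round below 0.2 rad and y of cup_pan in the frame of cup_card above 0.02 m and z of small_cup in the frame of cup_card below 0.008 m and linear speed of each of pepper_mill, small_cup below 0.02 m/s); the robot touches nothing.
It also fails if it takes over 58 s, if anything falls off the work surface, if the arm or the gripper's body presses on something with over 40 N, if the wrist force passes 120 N, or if a joint passes its speed limit or range.

### The arm

A 6-joint arm with a two-finger parallel gripper is mounted at the origin on a cart in front of the work surface, level with it; the furniture and walls round the work are solid. World frame = base frame: x ahead of the robot, y to its left, z up, the work surface at z = 0. Lengths are in mm, angles in rad, forces in N, time in s.
With the tool pointing down it reaches from about 350 to 775 mm from the base axis. Payload 7.3 kg.
Tool frame: the origin (TCP) lies at the centre of the arm's flange, where the gripper is bolted on; the fingertips stand 178 mm ahead of it and the grasp point (between the pads) lies 159 mm ahead of it; z points along the fingers, y is the direction in which the jaws open and shut (so a half turn about z gives the same grasp; the last joint's range is limited). The gripper opens to 92 mm and grips with 3 to 60 N. Pads are 19 mm wide; open, the fingers measure 130 mm over their backs; the gripper's body (75 mm by 190 mm) begins 47 mm behind the grasp point.
Start: joints at [-1.372, 0.342, 1.524, -0, 1.275, -0.146], TCP at [177.474, -494.096, 404.741] pointing down, gripper open.
Joint ranges: [-2.53, 2.53], [-0.77, 2.02], [0.04, 2.7], [-1, 4.14], [0.28, 2.66], [-3.11, 3.11]. Speed limits (rad/s): [2.57, 2.57, 3.14, 3.14, 3.14, 3.14].

### API

Orientations are given as [roll, pitch, yaw] about the fixed x, y, z axes, in that order (R = Rz(yaw) Ry(pitch) Rx(roll)).
In Python, from plant import get_obs, capture, close_job gives the robot as it stands. The module is installed in compiled form; this text tells all that it offers.
- The arm moves only by the shell command python3 -m pendant 'ROWS'. ROWS is JSON, a list of rows, each a list of 3 entries, a list of its own where there are three numbers: the shift along the tool's x, y, z in m, then the turn, a rotation vector about the tool's x, y, z in rad, then the finger opening in m, from 0 to 0.0918. In form: [[[tx, ty, tz], [wx, wy, wz], fingers], ...]. A call has 1 to 10 rows; each row is the pose to reach, as a shift and turn from the pose commanded when the call began, along the tool's axes at that moment; what a row does not reach only later rows make up. A row lasts 1/12 s, in which the tool goes at most 41.7 mm and 7.16 degrees, less where a joint would pass 70% of its speed; a pose out of reach is approached as far as the arm can. A call with a gripper value outside its range is refused whole. The fingers move at their own pace and stop on an object; the grip force is fixed at half the most. Time passes only in rows, so rows that repeat a pose let the fingers close. It gives the time, the measured TCP pose, the force and the opening at its end, in the units of the state.
- get_obs(): the state, without advancing time (a new reading comes with each control period).
- capture(name): name is "scene" or "top" or "wrist"; returns a dict with "color" (480x640x3 uint8, red, green, blue), "mtx" (3x3 intrinsics, pixels), "rvec" (rotation vector, rad) and "tvec" (3), from world to camera coordinates, as OpenCV has them. Camera axes: x right, y down, z forward; pixel columns grow to the right and rows downward; lengths in mm; the calibration is good to about 2 mm. A picture is of the moment at which its call begins. There is no depth.
- close_job(): hands the job in, once; it reports no verdict.
The state is a dict: "time": time; "joint_positions": joint angles; "dq": joint speeds; "tau": joint torques, N m; "tool_pos": TCP position; "tcp_rot": TCP orientation; "contact_force": force on the tool from outside, world axes, zero at the start; "moment": the same for the moment, N m; "grip_width": finger opening in mm.
Only numpy, scipy, OpenCV 4.12 (cv2) and the standard library are available. Lean on these libraries where they do the work, as an engineer would, in place of code of your own. Each camera call takes 0.05 s, during which the arm holds its last target. There are 200 camera calls.

## Working session

There is one attempt and no reset: what is moved stays moved. The work goes in short steps, Python scripts to look and compute and a shell command to move; the robot and the scene stay as the last step left them, time stands still between calls to the robot, and variables do not carry over. Pictures are saved under pics/ and viewed, about 8 in all and at most 12, crops included, and the job is handed in when it is done.

```bash
mkdir -p pics && cat > h.py <<'E'
import numpy as np, cv2
from plant import get_obs, capture, close_job
def snap(n,f):
    c=capture(n); cv2.imwrite('pics/'+f+'.png',c['color'][:,:,::-1]); np.savez('pics/'+f+'.npz',**c); return c
def load(f): return np.load('pics/'+f+'.npz')
def ray(c,uv,z):
    R=cv2.Rodrigues(np.array(c['rvec'],float))[0]; t=np.array(c['tvec'],float).ravel()
    uv=np.atleast_2d(np.array(uv,float)); d=np.c_[uv,np.ones(len(uv))]@np.linalg.inv(c['mtx']).T@R
    o=-R.T@t
    return o+d*((z-o[2])/d[:,2])[:,None]
def proj(c,p): return cv2.projectPoints(np.array(p,float).reshape(-1,1,3),np.array(c['rvec'],float),np.array(c['tvec'],float),c['mtx'],None)[0].reshape(-1,2)
E
python3 - <<'E'
from h import *
print(get_obs())
for n in('top','scene'):
    c=snap(n,n+'0');R=cv2.Rodrigues(c['rvec'])[0];print(n,-R.T@np.ravel(c['tvec']),R[2])
E
```

```text
{'time': 0.0, 'joint_positions': array([-1.37204093e+00,  3.42712832e-01,  1.52503670e+00,  2.27757838e-05,
        1.27537455e+00, -1.45992976e-01]), 'dq': array([-2.93353742e-05, -7.96315985e-04,  3.50332814e-04, -6.17374586e-04,
        9.48157104e-04, -8.65032865e-04]), 'tau': array([-1.15851719e-03, -4.31250107e+01, -2.44215757e+01,  7.17088510e-02,
        5.59768989e-02, -1.21648263e-04]), 'tool_pos': array([ 177.42849318, -493.96163474,  404.04301039]), 'tcp_rot': array([-3.14008068e+00, -2.44332636e-04,  3.44741542e-01]), 'contact_force': array([-0.0696262 ,  0.42173374,  0.1723075 ]), 'moment': array([-0.01794455, -0.00333224,  0.04666885]), 'grip_width': 91.9387650287166}
top [ 178.32619222 -201.21386714 1523.67312021] [ 1.83506421e-01 -4.57894875e-04 -9.83018405e-01]
scene [-600.11527568 -876.1141577   876.928898  ] [ 0.68876818  0.4697066  -0.5522446 ]
```

View pics/top0.png

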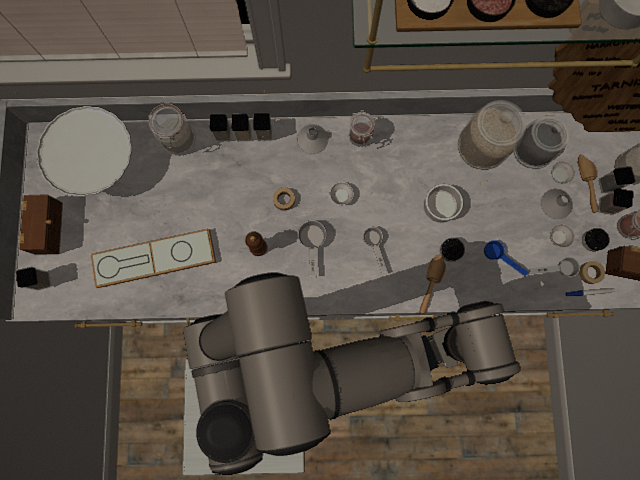

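View pics/scene0.png

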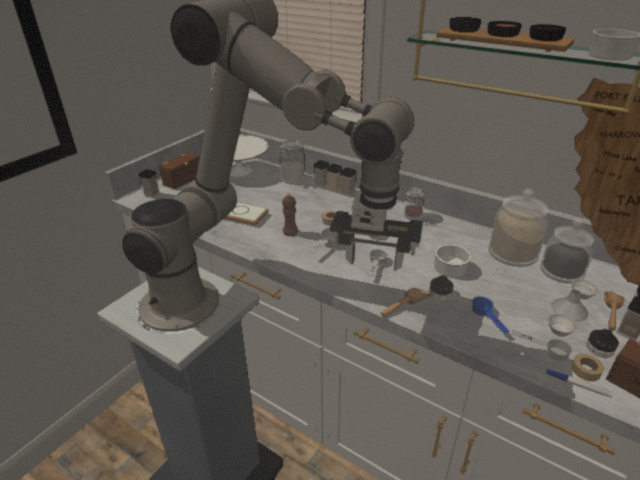

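The top view shows the standing mill at about (255,243), the large cup's pan at (313,235) and the small cup's pan at (374,236), handle end about (388,272). The tray is at about (153,257), with the round outline at (181,251) and the cup outline's pan at (110,267), handle to the right. Next is an enlarged crop for measuring.

```bash
python3 - <<'E'
from h import *
c=load('top0');im=c['color'][:,:,::-1]
a=cv2.resize(im[215:295,85:245],None,fx=5,fy=5,interpolation=cv2.INTER_CUBIC)[:,:,:]
b=cv2.resize(im[215:280,240:400],None,fx=5,fy=5,interpolation=cv2.INTER_CUBIC)
cv2.imwrite('pics/crop1.png',np.vstack([a[:300],b[:300]]))
# card / outlines
g=cv2.cvtColor(im,cv2.COLOR_BGR2GRAY);hsv=cv2.cvtColor(im,cv2.COLOR_BGR2HSV)
m=np.zeros_like(g);m[225:290,88:220]=((g[225:290,88:220]>150)*255)
cs,h=cv2.findContours(m,cv2.RETR_CCOMP,cv2.CHAIN_APPROX_NONE)
for k,hh in zip(cs,h[0]):
    A=cv2.contourArea(k)
    if A<150: continue
    p=ray(c,k[:,0],24)[:,:2].astype(np.float32)
    r=cv2.minAreaRect(p);print('hole' if hh[3]>=0 else 'outer',A,k[:,0].mean(0),r, cv2.minEnclosingCircle(p))
for n,uv,z in(('millfoot',(258,251),0),('millhead',(254,238),137),('smallpan',(374,236),27),('smallend',(388,272),22),('largepan',(313,235),37)): print(n,ray(c,uv,z))
E
```

```text
millfoot [[439.66567568 -43.27251756   0.        ]]
millhead [[450.2886132  -47.26092154 137.        ]]
smallpan [[ 470.32741059 -368.07221376   27.        ]]
smallend [[ 369.62852324 -402.98417823   22.        ]]
largepan [[ 474.81778667 -198.92454537   37.        ]]
```

View pics/crop1.png

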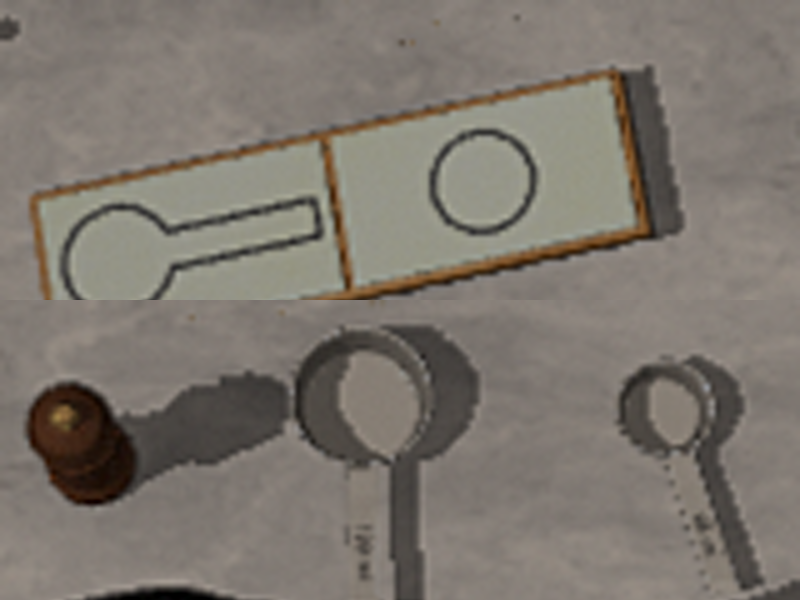

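The crop shows the round outline centred at crop (484,182), i.e. pixel (181.8,251.4). The drawn pan is at about (118,261) and the drawn handle end at (316,218). The small cup's rim is centred at (667,408), pixel (373.4,236.6), and its handle runs down to the right through (725,590). The mill head is at (70,418) and its foot at (93,470).

```bash
python3 - <<'E'
from h import *
c=load('top0');im=c['color'][:,:,::-1];hsv=cv2.cvtColor(im,cv2.COLOR_RGB2HSV);g=cv2.cvtColor(im,cv2.COLOR_BGR2GRAY)
print('g card',g[235,195],g[266,105],'counter',g[225,300])
x0,y0,x1,y1=85,222,222,292
s=g[y0:y1,x0:x1]; 
# dark outline: dark pixels on card
for th in (90,105,120):
  m=((s<th)*255).astype(np.uint8)
  n,l,st,ce=cv2.connectedComponentsWithStats(m)
  for i in range(1,n):
    if st[i,4]>60:
        ys,xs=np.where(l==i);p=ray(c,np.c_[xs+x0,ys+y0],24)[:,:2].astype(np.float32)
        print(th,st[i],ce[i]+[x0,y0],cv2.minAreaRect(p),cv2.minEnclosingCircle(p))
A=lambda u,v:(85+u/5-.4,215+v/5-.4)
B=lambda u,v:(240+u/5-.4,215+(v-300)/5-.4)
tl,tr,bl,br=[ray(c,A(*q),22)[0] for q in((32,197),(616,70),(32,197),(648,237))]
print('tray',tl,tr,br)
circ=ray(c,A(484,182),24)[0];pan=ray(c,A(118,261),24)[0];he=ray(c,A(316,218),24)[0]
print('circ',circ,'pan',pan,'hend',he,'sep',np.linalg.norm(pan-he))
d=(pan-he)/np.linalg.norm(pan-he);print('card y ang',np.arctan2(d[1],d[0]),'mid',pan-40*d)
d2=tl-tr;print('edge ang',np.arctan2(d2[1],d2[0]))
sp=ray(c,B(667,408),27)[0];e=ray(c,B(725,590),25)[0];e1=ray(c,B(683,460),25)[0];d=(e1-e)[:2]
print('smallpan',sp,'ang',np.arctan2(d[1],d[0]),np.arctan2(*(sp-e)[[1,0]]))
print('mill head',ray(c,B(70,418),125),'tip',ray(c,B(64,415),148),'foot',ray(c,B(93,472),8))
E
```

```text
g card 149 147 counter 120
90 [ 11   6 126  60 470] [189.29361702 257.44893617] ((422.8257141113281, 235.17218017578125), (97.55900573730469, 350.136474609375), 11.50977897644043) ((422.5202941894531, 235.93516540527344), 179.6067352294922)
90 [86 19 21 21 69] [181.08695652 250.91304348] ((440.2312927246094, 167.546630859375), (56.6910285949707, 55.42778015136719), 1.159090280532837) ((440.3840637207031, 167.35369873046875), 29.257705688476562)
90 [ 12  33  53  24 148] [122.04054054 263.81081081] ((400.180908203125, 326.7098693847656), (61.403804779052734, 143.0745086669922), 0.38186612725257874) ((408.5195617675781, 327.104248046875), 72.05130004882812)
105 [  6   6 131  60 920] [170.27934783 256.04673913] ((424.64141845703125, 236.51072692871094), (101.06690979003906, 353.0252380371094), 11.280922889709473) ((424.80755615234375, 236.53677368164062), 180.5101776123047)
105 [86 19 21 21 87] [181.01149425 251.20689655] ((440.230224609375, 167.4844207763672), (56.0612907409668, 56.1729621887207), 88.7718734741211) ((440.27978515625, 167.40325927734375), 29.67608070373535)
105 [ 12  32 
[... 784 characters left out ...]
76184082) ((407.2146301269531, 326.6223449707031), 72.67736053466797)
tray [437.41292845 417.45398695  22.        ] [502.38666693  94.58768676  22.        ] [407.6745806   75.52114048  22.        ]
circ [440.11150712 166.41565242  24.        ] pan [400.26058602 367.24985529  24.        ] hend [421.91780036 258.85019353  24.        ] sep 110.54194499391814
card y ang 1.767990362765139 mid [408.09732684 328.02504818  24.        ]
edge ang 1.769384279313882
smallpan [ 469.82207543 -365.27623711   27.        ] ang 0.2680216809115169 0.266969613146867
mill head [[452.13615934 -44.89081783 125.        ]] tip [[449.25890849 -44.4007921  148.        ]] foot [[443.96062828 -44.67395002   8.        ]]
```

```bash
cat >> h.py <<'E'
def delta(x,y,z,yaw):
    o=get_obs();p=o['tool_pos'];a=o['tcp_rot'][2];dx,dy,dz=(np.array([x,y,z])-p)/1000
    w=(yaw-a+np.pi)%(2*np.pi)-np.pi
    print('tool shift m: %.4f %.4f %.4f turn z: %.4f'%(np.cos(a)*dx+np.sin(a)*dy,np.sin(a)*dx-np.cos(a)*dy,-dz,-w),'rows>=%.1f %.1f'%(np.linalg.norm([dx,dy,dz])/.0417,abs(w)/.125))
E
python3 -c "
from h import *
delta(400,-384,340,0.267)"
```

```text
tool shift m: 0.2466 -0.0283 0.0641 turn z: 0.0778 rows>=6.1 0.6
```

```bash
python3 -m pendant '[[[0.2466,-0.0283,0.064],[0,0,0.078],0.09],[[0.2466,-0.0283,0.064],[0,0,0.078],0.09],[[0.2466,-0.0283,0.064],[0,0,0.078],0.09],[[0.2466,-0.0283,0.064],[0,0,0.078],0.09],[[0.2466,-0.0283,0.064],[0,0,0.078],0.09],[[0.2466,-0.0283,0.064],[0,0,0.078],0.09],[[0.2466,-0.0283,0.064],[0,0,0.078],0.09],[[0.2466,-0.0283,0.064],[0,0,0.078],0.09],[[0.2466,-0.0283,0.064],[0,0,0.078],0.09]]' && python3 -c "
from h import *
c=snap('wrist','w1');o=get_obs();print(o['tool_pos'],o['tcp_rot'])
R=cv2.Rodrigues(c['rvec'])[0];print(-R.T@np.ravel(c['tvec']),R[2]);print(proj(c,[[470,-365,27],[419.8,-379,25],[366,-394,25]]))"
```

```text
time: 0.85
tool_pos: [399.9, -384.0, 340.4]
tcp_rot: [-3.141, 0.001, 0.268]
contact_force: [-0.8, 0.0, 0.6]
grip_width: 89.7
[ 399.31710116 -384.5977928   340.77158364] [3.14156542e+00 5.90017012e-04 2.66519855e-01]
[ 474.8292054  -363.07041158  319.92637043] [-0.27416335 -0.07478289 -0.95877108]
[[318.68050697 145.33861816]
 [318.88094277 205.79944532]
 [319.07524841 264.32368575]]
```

View pics/w1.png

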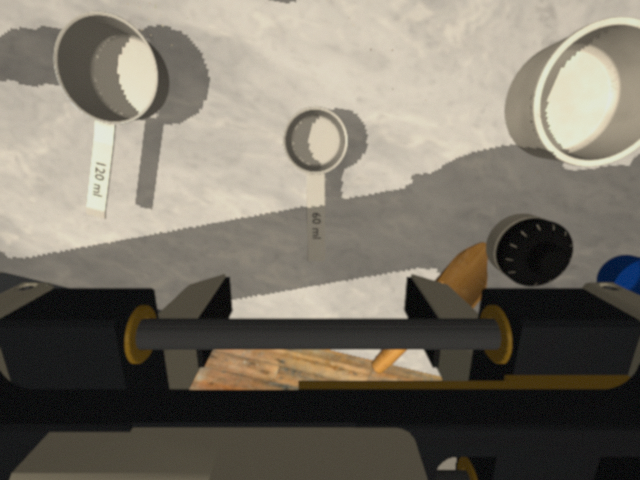

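The wrist view shows the small cup's rim centred at about (316.5,139). Its handle's left edge runs from (307,175) to (307,257), and its right edge starts at about (325,175).

```bash
python3 - <<'E'
from h import *
c=load('w1')
p=ray(c,(316.5,139),27)[0]; l1=ray(c,(307.5,175),25)[0];l2=ray(c,(307.3,257),25)[0];r1=ray(c,(325.5,175),25)[0]
print(p,l1,l2,r1,np.linalg.norm(l1-r1))
d=(l1-l2)[:2];a=np.arctan2(d[1],d[0]);print('ang edge',a)
m=(l1+r1)/2
L=l2[:2]+9*np.array([np.sin(a),-np.cos(a)]);d=p[:2]-L;a=np.arctan2(d[1],d[0]);print('ang pan-end',a,'len',np.hypot(*d))
u=d/np.hypot(*d);g=p[:2]-52*u;print('grasp',g,'mid',p[:2]-40*u);delta(g[0],g[1],184,a)
im=c['color'];g=cv2.cvtColor(im,cv2.COLOR_RGB2GRAY)
for v in(182,190,225,245): print(v,g[v,296:340])
E
```

```text
[ 474.46004761 -361.8747126    27.        ] [ 443.39316632 -362.22753225   25.        ] [ 370.13469744 -381.44125104   25.        ] [ 447.53996952 -377.34085157   25.        ] 15.67189833941232
ang edge 0.25649595679668863
ang pan-end 0.2702832203994659 len 105.88628409976558
grasp [ 424.34789129 -375.75894065] mid [ 435.91223506 -372.55488802]
tool shift m: 0.0265 -0.0019 0.1568 turn z: -0.0038 rows>=3.8 0.0
182 [199 198 199 200 198 199 198 198 197 198 202 203 204 205 205 203 203 204
 203 202 203 202 202 204 204 203 202 195 172 143 126 120 119 120 115 114
 111 113 114 113 113 111 111 111]
190 [206 205 203 202 199 201 202 204 207 205 203 199 201 203 203 203 202 202
 201 202 201 202 202 201 202 203 203 195 175 143 121 119 119 119 117 117
 116 115 115 115 111 114 113 115]
225 [124 124 122 123 122 122 124 123 123 119 119 118 121 121 121 122 121 120
 122 121 117 122 122 122 121 118 122 122 122 120 119 117 118 119 119 118
 117 119 115 117 116 116 116 117]
245 [125 123 123 122 123 123 123 121 122 121 120 116 118 120 120 119 118 122
 121 121 121 122 123 121 122 121 121 122 123 121 122 119 120 119 119 119
 121 118 119 119 121 119 120 120]
```

```bash
python3 -m pendant '[[[0.0265,-0.0019,0.04],[0,0,0],0.06],[[0.0265,-0.0019,0.08],[0,0,0],0.05],[[0.0265,-0.0019,0.12],[0,0,0],0.05],[[0.0265,-0.0019,0.145],[0,0,0],0.05],[[0.0265,-0.0019,0.1565],[0,0,0],0.05],[[0.0265,-0.0019,0.1565],[0,0,0],0.05],[[0.0265,-0.0019,0.1565],[0,0,0],0.05]]' && python3 -m pendant '[[[0,0,0],[0,0,0],0.03],[[0,0,0],[0,0,0],0.02],[[0,0,0],[0,0,0],0.01],[[0,0,0],[0,0,0],0.005],[[0,0,0],[0,0,0],0.005],[[0,0,0],[0,0,0],0.005],[[0,0,0],[0,0,0],0.005],[[0,0,0],[0,0,0],0.005],[[0,0,0],[0,0,0],0.005]]'
```

```text
time: 1.48
tool_pos: [424.6, -376.6, 185.3]
tcp_rot: [3.14, -0.0, 0.265]
contact_force: [1.0, -0.0, 0.3]
grip_width: 51.2
time: 2.23
tool_pos: [425.1, -375.4, 184.4]
tcp_rot: [3.141, 0.0, 0.267]
contact_force: [-1.6, -0.6, 2.2]
grip_width: 15.9
```

```bash
python3 -m pendant '[[[0,0,-0.01],[0,0,0],0.005],[[0,0,-0.03],[0,0,0],0.005],[[0,0,-0.06],[0,0,0],0.005],[[0,0,-0.1],[0,0,0],0.005],[[0,0,-0.14],[0,0,0],0.005],[[0,0,-0.18],[0,0,0],0.005],[[0,0,-0.2],[0,0,0],0.005],[[0,0,-0.2],[0,0,0],0.005]]' && python3 -c "
from h import *
c=snap('wrist','w2');o=get_obs();print(o['tool_pos'],o['tcp_rot'],o['grip_width'])
delta(405.5,315.7,384,1.768)"
```

```text
time: 2.9
tool_pos: [425.5, -375.5, 390.5]
tcp_rot: [3.132, -0.005, 0.267]
contact_force: [0.8, -0.3, -0.9]
grip_width: 15.8
[ 425.17605405 -375.19979617  387.29021787] [ 3.13644413e+00 -2.55107750e-03  2.67021831e-01] 16.11475356685344
tool shift m: 0.1633 -0.6716 0.0033 turn z: -1.5010 rows>=16.6 12.0
```

View pics/w2.png

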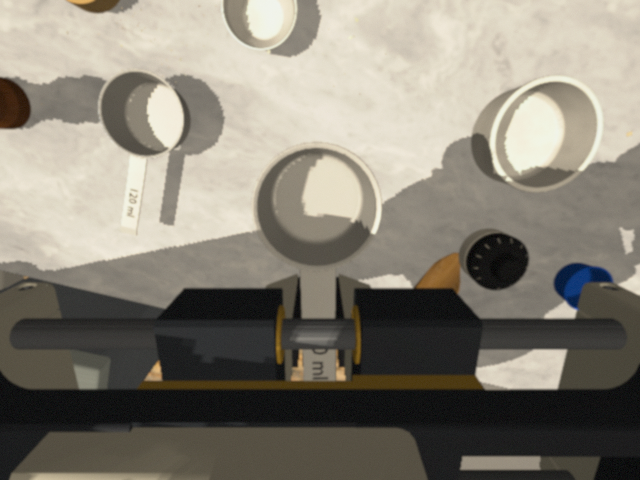

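The cup is held level by the handle, with its rim centred at (318,205). Now to carry it over.

```bash
python3 -c "
from h import *
c=load('w2');p=ray(c,(318,205),387.3-157.4)[0]-[425.2,-375.2,0];a=.267
print('pan in tool x,y:',np.cos(a)*p[0]+np.sin(a)*p[1],np.sin(a)*p[0]-np.cos(a)*p[1])" && python3 -m pendant '[[[0.082,-0.336,0],[0,0,-0.75],0.005],[[0.082,-0.336,0],[0,0,-0.75],0.005],[[0.082,-0.336,0],[0,0,-0.75],0.005],[[0.082,-0.336,0],[0,0,-0.75],0.005],[[0.082,-0.336,0],[0,0,-0.75],0.005],[[0.082,-0.336,0],[0,0,-0.75],0.005],[[0.082,-0.336,0],[0,0,-0.75],0.005],[[0.082,-0.336,0],[0,0,-0.75],0.005],[[0.082,-0.336,0],[0,0,-0.75],0.005],[[0.082,-0.336,0],[0,0,-0.75],0.005]]' && python3 -c "
from h import *
c=snap('wrist','w3');print(get_obs()['tool_pos'])
delta(405.5,315.7,300,1.768)"
```

```text
pan in tool x,y: 51.95187066445913 1.6242983692506634
time: 3.78
tool_pos: [414.5, -26.6, 382.9]
tcp_rot: [-3.138, 0.0, 1.021]
contact_force: [-0.2, 0.2, -1.0]
grip_width: 15.8
[414.98757437 -28.17486005 383.09439041]
tool shift m: 0.2881 -0.1880 0.0831 turn z: -0.7477 rows>=8.5 6.0
```

```bash
python3 -m pendant '[[[0.288,-0.188,0],[0,0,-0.748],0.005],[[0.288,-0.188,0],[0,0,-0.748],0.005],[[0.288,-0.188,0],[0,0,-0.748],0.005],[[0.288,-0.188,0],[0,0,-0.748],0.005],[[0.288,-0.188,0.083],[0,0,-0.748],0.005],[[0.288,-0.188,0.083],[0,0,-0.748],0.005],[[0.288,-0.188,0.083],[0,0,-0.748],0.005],[[0.288,-0.188,0.083],[0,0,-0.748],0.005],[[0.288,-0.188,0.083],[0,0,-0.748],0.005],[[0.288,-0.188,0.083],[0,0,-0.748],0.005]]' && python3 -c "
from h import *
c=snap('wrist','w4');snap('top','t4');delta(405.5,315.7,208,1.768);o=get_obs();print(o['tool_pos'],proj(c,[[440.2,167.2,24],[400.3,367,24]]))"
```

```text
time: 4.67
tool_pos: [407.0, 316.6, 297.4]
tcp_rot: [-3.137, 0.001, 1.767]
contact_force: [0.2, -0.1, -0.9]
grip_width: 16.1
tool shift m: 0.0022 -0.0017 0.0915 turn z: -0.0024 rows>=2.2 0.0
[407.57598595 313.84296233 299.49147793] [[321.85694501 399.61007266]
 [322.40226625 175.6496579 ]]
```

View pics/w4.png

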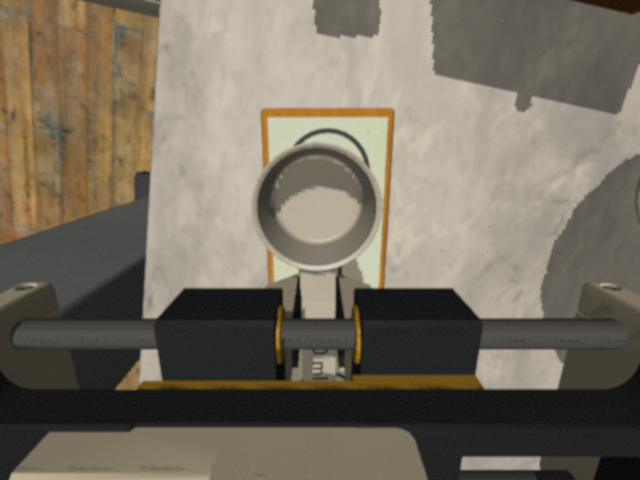

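The cup hangs over its card. The drawn circle's far edge is at about (331,129), the tray's far corners at (262,110) and (394,110), and its right side passes (384,290).

```bash
python3 - <<'E'
from h import *
c=load('w4')
a,b=ray(c,[(262,110),(394,110)],22);print('corners',a,b,np.linalg.norm(a-b))
r=ray(c,(384,288),22)[0];l=ray(c,(269,280),22)[0];print('angR',np.arctan2(*(b-r)[[1,0]]),'angL',np.arctan2(*(a-l)[[1,0]]))
u=np.array([np.cos(1.768),np.sin(1.768)])
top=ray(c,(331,130),24)[0];print('top',top, 'pan', top[:2]-30*u, 'mid',top[:2]-70*u,'mid from corners',((a+b)/2)[:2]-(335/4)*u)
print('held rim',ray(c,(318,206),300-157)[0])
# dark arc pixels
im=c['color'];g=cv2.cvtColor(im,cv2.COLOR_RGB2GRAY)
m=np.zeros_like(g);m[124:150,290:375]=(g[124:150,290:375]<110)*255
ys,xs=np.where(m>0);k=(np.hypot(xs-318,ys-206)>66)&(xs>294)&(xs<371);P=ray(c,np.c_[xs[k],ys[k]],24)[:,:2]
from scipy.optimize import least_squares
s=least_squares(lambda q:np.hypot(*(P-q).T)-29.5,[400,367]).x;print('circle fit',s,len(P),'mid',s-40*u)
t=load('t4')
E
```

```text
corners [348.87713216 403.80272993  22.        ] [441.2453581  422.08012891  22.        ] 94.15918690010926
angR 1.7713415561943489 angL 1.7628986783887388
top [399.93146245 400.01337911  24.        ] pan [405.80930159 370.59483042] mid [413.64642044 331.37009883] mid from corners [411.47021272 330.81464766]
held rim [397.47221638 366.72479446 143.        ]
circle fit [402.96315753 370.49115724] 245 mid [410.80027637 331.26642565]
```

```bash
python3 -c "
from h import *
delta(410,317.5,209.5,1.768)"
```

```text
tool shift m: 0.0031 0.0031 0.0900 turn z: -0.0024 rows>=2.2 0.0
```

```bash
python3 -m pendant '[[[0.003,0.003,0.03],[0,0,0],0.005],[[0.003,0.003,0.06],[0,0,0],0.005],[[0.003,0.003,0.075],[0,0,0],0.005],[[0.003,0.003,0.082],[0,0,0],0.005],[[0.003,0.003,0.086],[0,0,0],0.005],[[0.003,0.003,0.088],[0,0,0],0.005],[[0.003,0.003,0.089],[0,0,0],0.005],[[0.003,0.003,0.089],[0,0,0],0.005],[[0.003,0.003,0.089],[0,0,0],0.005],[[0.003,0.003,0.089],[0,0,0],0.005]]'; python3 -c "
from h import *
o=get_obs();print(o['tool_pos'],o['contact_force'],o['tcp_rot'])"
```

```text
time: 5.6
tool_pos: [409.8, 317.9, 212.9]
tcp_rot: [3.14, -0.0, 1.765]
contact_force: [-0.2, -0.6, -0.4]
grip_width: 15.8
[409.75120794 317.89023133 212.9313344 ] [-0.21287284 -0.61088596 -0.36374086] [ 3.14017510e+00 -3.74868945e-04  1.76492848e+00]
```

```bash
python3 -m pendant '[[[0,0,0.001],[0,0,0],0.005],[[0,0,0.002],[0,0,0],0.005],[[0,0,0.003],[0,0,0],0.005],[[0,0,0.0035],[0,0,0],0.005],[[0,0,0.0035],[0,0,0],0.005],[[0,0,0.0035],[0,0,0],0.005]]'
```

```text
time: 6.1
tool_pos: [409.6, 317.8, 208.7]
tcp_rot: [-3.142, 0.0, 1.765]
contact_force: [-0.2, -0.3, 0.7]
grip_width: 16.0
```

Around contact height. Release, then rise.

```bash
python3 -m pendant '[[[0,0,0],[0,0,0],0.02],[[0,0,0],[0,0,0],0.025],[[0,0,0],[0,0,0],0.035],[[0,0,0],[0,0,0],0.05],[[0,0,0],[0,0,0],0.05],[[0,0,-0.02],[0,0,0],0.05],[[0,0,-0.06],[0,0,0],0.05],[[0,0,-0.1],[0,0,0],0.05],[[0,0,-0.14],[0,0,0],0.05],[[0,0,-0.18],[0,0,0],0.05]]' && python3 -c "
from h import *
c=snap('wrist','w5');delta(380,-50,400,1.57)
u=np.array([np.cos(1.768),np.sin(1.768),0]);print(proj(c,[np.array([410,330,51])+40*u]))"
```

```text
time: 6.93
tool_pos: [409.2, 317.6, 390.6]
tcp_rot: [-3.141, 0.0, 1.765]
contact_force: [0.6, 0.9, -1.6]
grip_width: 50.2
tool shift m: -0.3556 -0.1009 -0.0011 turn z: 0.1951 rows>=8.9 1.6
[[319.90727856 166.99731148]]
```

View pics/w5.png

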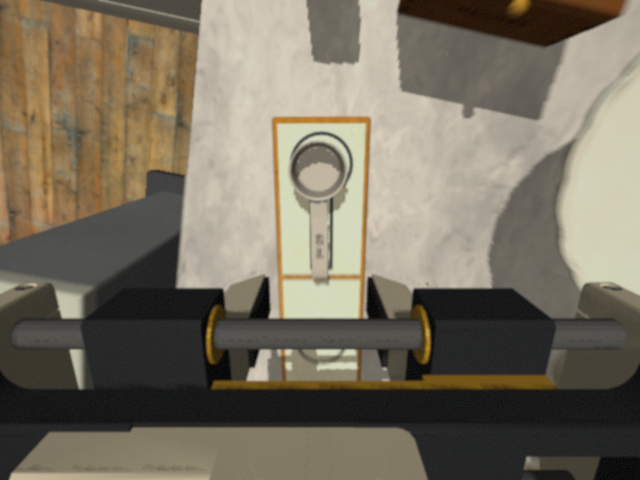

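The cup lies on its card with its rim centred at (319,171). The drawn circle shows beyond it, far edge at (322,132) and right edge at (352,163), so the cup sits a little short. Next I compute the offset.

```bash
python3 - <<'E'
from h import *
from scipy.optimize import least_squares
c=load('w5');u=np.array([np.cos(1.768),np.sin(1.768)])
cup=ray(c,(319,171),51)[0][:2]
top=ray(c,(322,132.5),24)[0][:2]-29.5*u; rt=ray(c,(351.5,163),24)[0][:2]-29.5*np.array([u[1],-u[0]])
g=cv2.cvtColor(c['color'],cv2.COLOR_RGB2GRAY);ys,xs=np.where(g[126:150,292:352]<110);xs+=292;ys+=126
k=(np.hypot(xs-319,ys-171)>32);P=ray(c,np.c_[xs[k],ys[k]],24)[:,:2]
s=least_squares(lambda q:np.hypot(*(P-q).T)-29.5,top,loss='soft_l1').x
print(cup,top,rt,s,len(P))
for q in(top,s): d=q-cup;print('long',d@u,'lat(x)',d@[u[1],-u[0]])
# mill-circle by top ; mill from w3
E
python3 -m pendant '[[[-0.3556,-0.101,0],[0,0,0.195],0.05],[[-0.3556,-0.101,0],[0,0,0.195],0.05],[[-0.3556,-0.101,0],[0,0,0.195],0.05],[[-0.3556,-0.101,0],[0,0,0.195],0.05],[[-0.3556,-0.101,0],[0,0,0.195],0.05],[[-0.3556,-0.101,0],[0,0,0.195],0.05],[[-0.3556,-0.101,0],[0,0,0.195],0.05],[[-0.3556,-0.101,0],[0,0,0.195],0.05],[[-0.3556,-0.101,0],[0,0,0.195],0.09],[[-0.3556,-0.101,0],[0,0,0.195],0.09]]'
```

```text
[402.04279152 365.4425915 ] [404.06744041 371.40393333] [404.41753805 371.43141728] [403.03575965 371.01888539] 129
long 5.44911547840577 lat(x) 3.153401343434558
long 5.273665543927454 lat(x) 2.0662746607281464
time: 7.82
tool_pos: [378.6, -55.7, 388.8]
tcp_rot: [3.141, 0.003, 1.563]
contact_force: [2.0, -0.2, 0.9]
grip_width: 58.9
```

```bash
python3 -c "
from h import *
delta(390,-84,390,0.6)"
```

```text
tool shift m: -0.0282 0.0116 -0.0012 turn z: 0.9632 rows>=0.7 7.7
```

```bash
python3 -m pendant '[[[-0.028,0.0116,-0.001],[0,0,0.963],0.09],[[-0.028,0.0116,-0.001],[0,0,0.963],0.09],[[-0.028,0.0116,-0.001],[0,0,0.963],0.09],[[-0.028,0.0116,-0.001],[0,0,0.963],0.09],[[-0.028,0.0116,-0.001],[0,0,0.963],0.09],[[-0.028,0.0116,-0.001],[0,0,0.963],0.09],[[-0.028,0.0116,-0.001],[0,0,0.963],0.09],[[-0.028,0.0116,-0.001],[0,0,0.963],0.09],[[-0.028,0.0116,-0.001],[0,0,0.963],0.09],[[-0.028,0.0116,-0.001],[0,0,0.963],0.09]]' && python3 -c "
from h import *
c=snap('wrist','w6');print(proj(c,[[448,-45,148],[448,-45,115],[448,-45,0]]))"
```

```text
time: 8.65
tool_pos: [390.6, -78.4, 389.6]
tcp_rot: [-3.142, 0.0, 0.61]
contact_force: [-0.4, 0.4, -0.5]
grip_width: 89.9
[[326.29368825 158.08915543]
 [325.19516478 155.67189445]
 [322.88752116 150.5940085 ]]
```

View pics/w6.png

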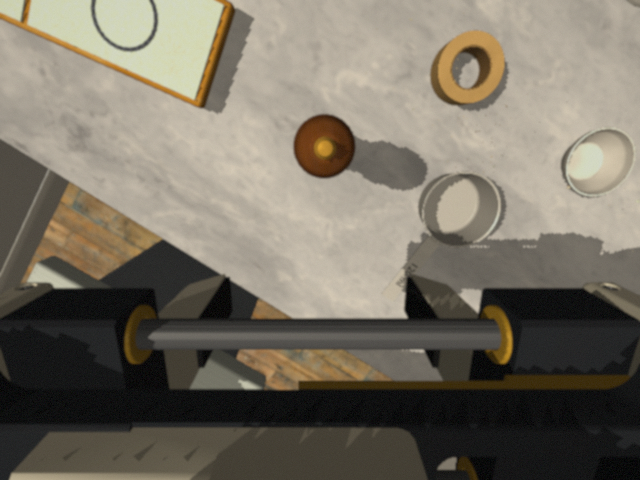

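The mill's head is centred at (324.5,145.5) with its tip at (325,149). The round outline is at about (125,18), partly outside the picture.

```bash
python3 -c "
from h import *
c=load('w6');m=ray(c,(324.5,145.5),115)[0];print(m,ray(c,(325,149),146),ray(c,(125,17),24))
y=get_obs()['tcp_rot'][2];delta(m[0],m[1],300,y);delta(m[0],m[1],269,y)"
```

```text
[453.61856572 -40.40173541 115.        ] [[452.12102578 -41.11676361 146.        ]] [[441.60892378 168.73150271  24.        ]]
tool shift m: 0.0735 0.0049 0.0896 turn z: -0.0000 rows>=2.8 0.0
tool shift m: 0.0735 0.0049 0.1206 turn z: -0.0000 rows>=3.4 0.0
```

```bash
python3 -m pendant '[[[0.036,0.0027,0],[0,0,0],0.09],[[0.0715,0.0054,0.0],[0,0,0],0.09],[[0.0715,0.0054,0.02],[0,0,0],0.09],[[0.0715,0.0054,0.05],[0,0,0],0.09],[[0.0715,0.0054,0.085],[0,0,0],0.09],[[0.0715,0.0054,0.11],[0,0,0],0.09],[[0.0715,0.0054,0.12],[0,0,0],0.09],[[0.0715,0.0054,0.12],[0,0,0],0.09],[[0.0715,0.0054,0.12],[0,0,0],0.09]]' && python3 -m pendant '[[[0,0,0],[0,0,0],0.07],[[0,0,0],[0,0,0],0.06],[[0,0,0],[0,0,0],0.05],[[0,0,0],[0,0,0],0.045],[[0,0,0],[0,0,0],0.04],[[0,0,0],[0,0,0],0.035],[[0,0,0],[0,0,0],0.03],[[0,0,0],[0,0,0],0.03],[[0,0,0],[0,0,0],0.03],[[0,0,0],[0,0,0],0.03]]'
```

```text
time: 9.45
tool_pos: [452.5, -42.3, 269.5]
tcp_rot: [-3.141, 0.001, 0.608]
contact_force: [0.5, -0.6, 0.1]
grip_width: 90.1
time: 10.28
tool_pos: [452.4, -42.2, 269.8]
tcp_rot: [3.142, -0.0, 0.607]
contact_force: [-0.8, 0.6, 2.3]
grip_width: 43.1
```

```bash
python3 -m pendant '[[[0,0,-0.01],[0,0,0],0.03],[[0,0,-0.03],[0,0,0],0.03],[[0,0,-0.05],[0,0,0],0.03],[[0,0,-0.07],[0,0,0],0.03],[[0,0,-0.07],[0,0,0],0.03]]' && python3 -c "
from h import *
delta(440.5,168,340,.607)"
```

```text
time: 10.7
tool_pos: [453.2, -42.5, 342.6]
tcp_rot: [3.137, -0.004, 0.607]
contact_force: [1.2, -0.0, -1.4]
grip_width: 43.3
tool shift m: 0.1096 -0.1802 0.0026 turn z: -0.0001 rows>=5.1 0.0
```

```bash
python3 -m pendant '[[[0.018,-0.03,0],[0,0,0],0.03],[[0.037,-0.06,0],[0,0,0],0.03],[[0.055,-0.09,0],[0,0,0],0.03],[[0.073,-0.12,0],[0,0,0],0.03],[[0.091,-0.15,0],[0,0,0],0.03],[[0.102,-0.168,0],[0,0,0],0.03],[[0.1096,-0.18,0],[0,0,0],0.03],[[0.1096,-0.18,0],[0,0,0],0.03],[[0.1096,-0.18,0],[0,0,0],0.03]]' && python3 -c "
from h import *
c=snap('wrist','w7');delta(440.5,168,294.3,.607);print(proj(c,[[440.5,168,24]]))"
```

```text
time: 11.45
tool_pos: [439.4, 168.4, 338.5]
tcp_rot: [-3.141, 0.002, 0.609]
contact_force: [0.1, -0.1, -1.6]
grip_width: 43.4
tool shift m: 0.0009 0.0003 0.0444 turn z: 0.0005 rows>=1.1 0.0
[[318.92973085 227.25134114]]
```

View pics/w7.png

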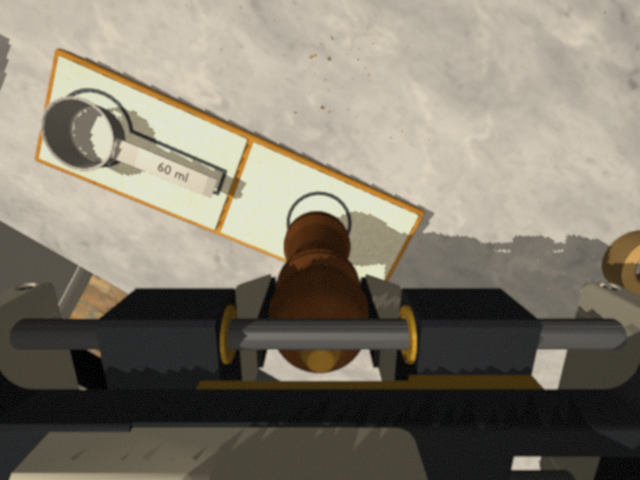

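The drawn circle is centred at about (319,225), within 2 px of the prediction, and the mill hangs upright over it. Lowering now.

```bash
python3 -m pendant '[[[0.001,0,0.015],[0,0,0],0.03],[[0.001,0,0.028],[0,0,0],0.03],[[0.001,0,0.036],[0,0,0],0.03],[[0.001,0,0.040],[0,0,0],0.03],[[0.001,0,0.042],[0,0,0],0.03],[[0.001,0,0.0425],[0,0,0],0.03],[[0.001,0,0.0425],[0,0,0],0.03],[[0.001,0,0.0425],[0,0,0],0.03]]'
```

```text
time: 12.17
tool_pos: [440.8, 168.6, 297.7]
tcp_rot: [3.141, -0.001, 0.607]
contact_force: [-0.0, 0.1, -2.3]
grip_width: 43.2
```

```bash
python3 -m pendant '[[[0,0,0.001],[0,0,0],0.03],[[0,0,0.002],[0,0,0],0.03],[[0,0,0.003],[0,0,0],0.03],[[0,0,0.0035],[0,0,0],0.03],[[0,0,0.0035],[0,0,0],0.03],[[0,0,0.0035],[0,0,0],0.03]]'
```

```text
time: 12.67
tool_pos: [440.6, 168.7, 293.8]
tcp_rot: [3.141, -0.0, 0.607]
contact_force: [0.3, 0.8, -0.4]
grip_width: 43.4
```

Force went from -2.3 to -0.4 N, so the mill is touching. Open and rise.

```bash
python3 -m pendant '[[[0,0,0],[0,0,0],0.047],[[0,0,0],[0,0,0],0.055],[[0,0,0],[0,0,0],0.07],[[0,0,0],[0,0,0],0.09],[[0,0,0],[0,0,0],0.09],[[0,0,0],[0,0,0],0.09],[[0,0,0],[0,0,0],0.09]]' && python3 -m pendant '[[[0,0,-0.01],[0,0,0],0.09],[[0,0,-0.04],[0,0,0],0.09],[[0,0,-0.08],[0,0,0],0.09],[[0,0,-0.12],[0,0,0],0.09],[[-0.03,0.03,-0.12],[0,0,0],0.09],[[-0.06,0.06,-0.12],[0,0,0],0.09],[[-0.06,0.09,-0.12],[0,0,0],0.09],[[-0.06,0.12,-0.12],[0,0,0],0.09],[[-0.06,0.16,-0.12],[0,0,0],0.09],[[-0.06,0.16,-0.12],[0,0,0],0.09]]' && python3 -c "
from h import *
c=snap('wrist','w8');t=snap('top','t8')['color'];s=snap('scene','s8')['color']
f=lambda a,k:cv2.resize(a,None,fx=k,fy=k,interpolation=cv2.INTER_CUBIC)
a=f(t[215:295,85:245],5)[:,:800];b=f(s[170:240,200:330],2.5);w=f(c['color'],.27)
o=np.zeros((580,800,3),np.uint8);o[:400]=a;o[400:575,:325]=b;o[400:530,330:503]=w[:130,:173]
cv2.imwrite('pics/fin.png',o[:,:,::-1])"
```

```text
time: 13.25
tool_pos: [440.6, 168.6, 293.7]
tcp_rot: [3.141, -0.0, 0.607]
contact_force: [-0.4, -0.5, -0.6]
grip_width: 82.3
time: 14.08
tool_pos: [485.2, -1.5, 413.7]
tcp_rot: [3.138, -0.001, 0.603]
contact_force: [-0.4, -0.0, -0.0]
grip_width: 90.1
```

View pics/fin.png

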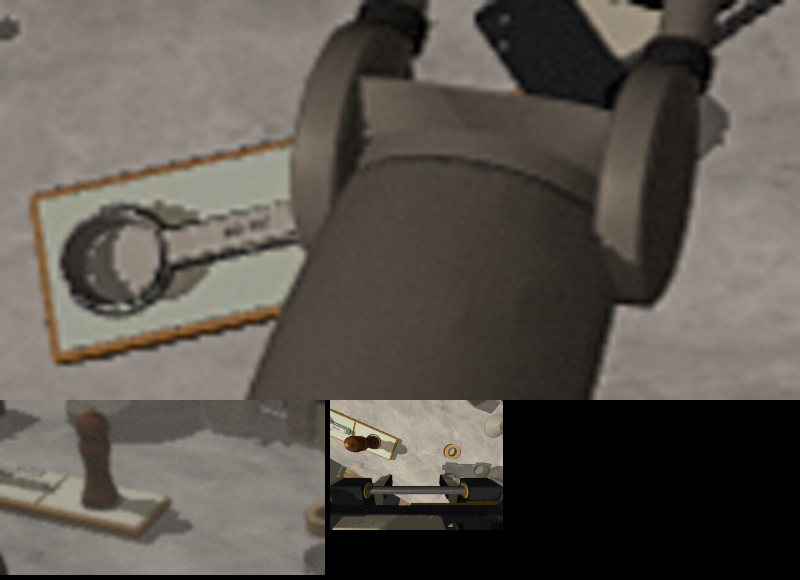

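The top view shows the cup sitting on its outline with the handle along the strip, and the scene view shows the mill upright on its card. One closer look will check the mill's foot against the circle.

```bash
python3 -c "
from h import *
c=load('w8');print(proj(c,[[440.5,168,24],[440.5,168,172]]))
cv2.imwrite('pics/fin2.png',cv2.resize(c['color'][20:220,0:260,::-1],None,fx=3,fy=3,interpolation=cv2.INTER_CUBIC))"
```

```text
[[162.68550786 157.7039525 ]
 [ 62.08811463 169.59231949]]
```

View pics/fin2.png

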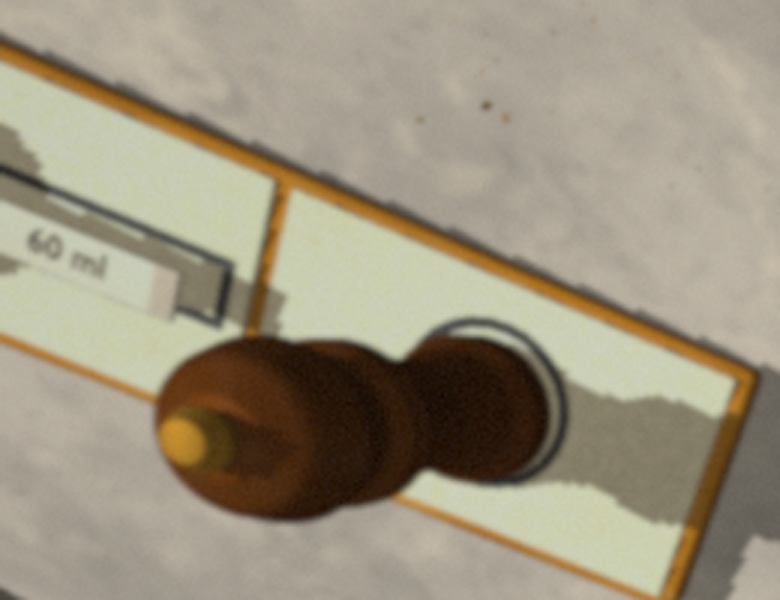

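The foot sits inside the circle, at most about 4 mm off centre (3 px per mm). Handing in.

```bash
python3 -m pendant '[[[0,0,0],[0,0,0],0.09],[[0,0,0],[0,0,0],0.09],[[0,0,0],[0,0,0],0.09]]' && python3 -c "
from h import *
print(close_job())"
```

```text
time: 14.48
tool_pos: [482.1, 4.0, 413.8]
tcp_rot: [3.142, -0.0, 0.608]
contact_force: [-0.5, 1.2, 0.5]
grip_width: 90.0
the job is handed in; nothing more can be done
None
```

I laid the small cup right way up on its outline, stood the pepper mill in the round outline, and handed the job in at about 14.5 s. No verdict is reported.

- **Mill:** the last close-up showed its foot inside the drawn circle, at most about 4 mm off centre. The scene view showed it upright.
- **Cup:** it lies on its card with the handle along the drawn strip and on the right side. The wrist camera put the pan about 6 mm off, 5 mm along the handle and 2–3 mm across. The earlier top-camera outline estimate implies about 2 mm, so the two disagree by a few mm. Both are inside the 15 mm limit, so I left it.
- **Robot:** the gripper was clear and open, and the contact force was about 1 N, which is sensor noise.
- **Not checked:** the mill's tilt and the cup's level were judged by eye from the pictures, not measured. In the last top view the arm hid the mill and the end of the cup's handle.

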